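# Load the condiment caddy and hold it up by its handle

## Task

Set the small salt shaker gently upright on the empty raised seat of the wooden condiment caddy while the caddy stands on the worktop, and let go of it. Then grip the caddy by the middle of its handle bar, lift it and finish holding it still and level in the air, about 10 cm clear of the worktop, with the shaker and the spice jar both standing in their seats; do not put it down or let go. Leave the spare spice jar and the timer where they are.

Things in the scene. Friction and masses are not known exactly. Their poses are not given: they have to be found in the camera images.
- caddy: loose wooden condiment caddy, about 0.45 kg: a board 96 mm (its x) by 266 mm (its y), its top 16 mm above the worktop, with a round raised rimmed seat near each end of y and a bow handle across the middle. Origin: centre of its underside; z up. At the start it stands on the worktop, its long y axis within 0.45 rad of the world's y axis. Its +y seat is empty, a spice jar stands on its -y seat.
- handle (a point): middle of the caddy's wooden handle bar, 165 mm above the caddy's underside. The bar lies along the caddy's x axis: 96 mm long, 16 mm thick (along the caddy's y), 24 mm high (top at 177 mm), sides flat. Two upright 9 mm steel rods carry it, at x = -40 and +40 mm, so about 70 mm of it is clear below.
- free_seat (a point): centre of the floor of the empty seat, 30 mm above the caddy's underside, at y = +100 mm of the caddy, x = 0. The seat is a round wooden dish on the board, outside diameter 62 mm, inside diameter 54 mm, its rim 6 mm above its floor.
- taken_seat (a point): centre of the floor of the other, equal seat at y = -100 mm of the caddy, on which the caddy's spice jar stands.
- shaker: small round salt shaker, clear body with a grey domed cap, 44 mm in diameter up to 74 mm height and then narrowing (34 mm) to the top at 90 mm, about 0.1 kg, loose, upright (its foot is slightly rounded: it may lean 2 degrees) on the worktop to the robot's left. Origin: centre of its underside; z up.
- caddy_jar: round glass spice jar with a flat green lid, 46 mm in diameter, 106 mm tall, about 0.11 kg, standing loose on the caddy's -y seat, its top 136 mm above the caddy's underside. Origin: centre of its underside.
- spare_jar: an equal spice jar, 46 mm in diameter, 106 mm tall, loose on the worktop to the left, not part of the job. Origin: centre of its underside.
- timer: round kitchen timer, 62 mm in diameter, 50 mm tall, loose on the worktop to the left, not part of the job. Origin: centre of its underside. The shaker, the spare jar and the timer exchange places from start to start.
Mind the look-alikes: they are no part of the job. Leave any purple look-alike of the timer alone.

How it is judged (in metres and radians):
On the way, in this order (a step that is already met when the one before it is completed fails the run):
1. the shaker stands released on the empty seat of the caddy, the caddy standing on the worktop (horizontal distance between shaker and free_seat below 0.009 m and z of shaker in the frame of free_seat between -0.005 and 0.005 m and angle between the z axis of shaker and the z axis of caddy, either way round below 0.15 rad and contact force between the fingers and shaker below 0.2 N and horizontal distance between caddy_jar and taken_seat below 0.012 m and angle between the z axis of caddy_jar and the z axis of caddy, either way round below 0.1 rad and height (world z) of caddy below 0.006 m and linear speed of shaker below 0.03 m/s), for 0.2 s.
2. the caddy is lifted clear of the worktop, level, with both in their seats (height (world z) of caddy above 0.06 m and angle between caddy's own z axis and vertical below 0.12 rad and horizontal distance between shaker and free_seat below 0.009 m and z of shaker in the frame of free_seat between -0.005 and 0.005 m and angle between the z axis of shaker and the z axis of caddy, either way round below 0.15 rad and contact force between the fingers and shaker below 0.2 N and horizontal distance between caddy_jar and taken_seat below 0.012 m and angle between the z axis of caddy_jar and the z axis of caddy, either way round below 0.1 rad), for 0.3 s.
At the end, for the whole second after the job is handed in: the gripper holds the caddy at the middle of its handle bar (within 35 mm), the caddy's underside is 60 to 170 mm above the worktop, within 0.12 rad of level and still (under 20 mm/s), carried by nothing else; the shaker and the caddy's jar stand upright on their seats, not touched by the fingers (all of step 2 and height (world z) of caddy below 0.17 m and distance between the grasp point and handle below 0.035 m and contact force between the fingers and caddy above 5 N and linear speed of caddy below 0.02 m/s and angular speed of caddy below 0.15 rad/s and contact force between caddy and spare_jar below 0.2 N and contact force between caddy and timer below 0.2 N and contact force between the fingers and caddy_jar below 0.2 N); the arm keeps its last pose, push and grip.
It fails at once if the shaker is dropped from more than about a centimetre or thrown (contact force between the fingers and shaker below 0.1 N and linear speed of shaker above 0.5 m/s).
It fails at once if the caddy is tipped (angle between caddy's own z axis and vertical above 0.35 rad).
It fails at once if the caddy's spice jar falls over (angle between caddy_jar's own z axis and vertical above 0.5 rad).
It fails at once if the spare jar or the timer is moved (distance of any of spare_jar, timer from where it was at the start of the episode above 0.03 m).
It also fails if it takes over 48 s, if anything falls off the work surface, if the arm or the gripper's body presses on something with over 40 N, if the wrist force passes 120 N, or if a joint passes its speed limit or range.

## Robot

A 6-joint arm with a two-finger parallel gripper is mounted at the origin on a cart in front of the work surface, level with it; the furniture and walls round the work are solid. World frame = base frame: x ahead of the robot, y to its left, z up, the work surface at z = 0. Lengths are in mm, angles in rad, forces in N, time in s.
With the tool pointing down it reaches from about 350 to 875 mm from the base axis. Payload 4.2 kg.
Tool frame: the origin (TCP) lies midway between the tips of the shut fingers; the grasp point (between the pads) lies 19 mm behind it; z points along the fingers, y is the line along which they close (so a half turn about z gives the same grasp; the last joint's range is limited). The gripper opens to 85 mm and grips with 20 to 120 N. Pads are 22 mm wide; open, the fingers measure 114 mm over their backs; the gripper's body (76 mm by 85 mm) begins 54 mm behind the grasp point. The pads swing forward as they close: fully open they stand 13 mm farther back than shut.
Start: joints at [1.565, 0.385, 0.008, 0, -1.194, -0.259], TCP at [163.541, 603.203, 231.312] pointing down, gripper open.
Joint ranges: [-3.14, 3.14], [-1.21, 2.06], [-1.07, 1.41], [-3.16, 2.05], [-2.99, -0.16], [-3.1, 3.1]. Speed limits (rad/s): [2.79, 2.79, 3.14, 3.14, 3.14, 3.14].

## Interface

Orientations are given as a unit quaternion [x, y, z, w].
In Python, from bench import * gives the robot as it stands.
- The arm moves only by the tool drive_tool, never from a script. Its argument "plan" is a list that holds one entry, the list of rows, each a list of 5 numbers: the closure, from -1 (fully open) to 1 (shut), then the shift along the world's x, y, z in mm, then the turn about the world's z in degrees. A call has 1 to 20 rows; each row shifts and turns the commanded pose from where the row before left it; what a row does not reach is not made up. A row lasts 1/12 s, in which the tool goes at most 41.7 mm and 7.16 degrees, less where a joint would pass 70% of its speed; a pose out of reach is approached as far as the arm can. A call is refused whole if a number of a shift passes 41.7 or a number of a turn 7.16, either way. A call with a gripper value outside its range is refused whole. The fingers move at their own pace and stop on an object; the grip force is fixed at half the most. Time passes only in rows, so rows that do not move let the fingers close. It gives the time, the measured TCP pose, the force, the opening and the grip force at its end, in the units of the state.
- read_state(): the state, without advancing time (a new reading comes with each control period).
- get_image(name): name is "side" or "top" or "wrist"; returns (picture, depth): 400x640x3 uint8, red, green, blue; 400x640 float32, mm along the optical axis (not along the pixel's ray), 0 where there is no reading.
- camera_model(name): a dict with "fx", "fy", "cx", "cy" (pixels), "R" (3x3) and "t" (3): a world point X has camera coordinates R X + t; the wrist camera has in their place "mount" (4x4, takes a point from camera to tool coordinates, whose origin is the TCP and whose axes are the flange's). Camera axes: x right, y down, z forward; pixel columns grow to the right and rows downward; lengths in mm; the calibration is good to about 2 mm. A picture is of the moment at which its call begins: read the wrist's pose just before it. camera_model takes no time and is no camera call.
- job_done(): hands the job in; it is judged then, once.
The state is a dict: "clock": time; "joints": joint angles; "joint_vel": joint speeds; "joint_efforts": joint torques, N m; "position": TCP position; "ee_rot": TCP orientation; "contact_force": force on the tool from outside, world axes, zero at the start; "wrist_torque": the same for the moment, N m; "gripper_width": finger opening in mm; "grasp_force": force on a finger pad.
Only numpy, scipy, OpenCV 4.12 (cv2) and the standard library are available. Lean on these libraries where they do the work, as an engineer would, in place of code of your own. Each camera call takes 0.05 s, during which the arm holds its last target. There are 200 camera calls.

## Working session

There is one attempt and no reset: what is moved stays moved. The work goes in short steps, Python scripts to look and compute and a tool call to move; the robot and the scene stay as the last step left them, time stands still between calls to the robot, and variables do not carry over. Pictures are saved under pics/ and viewed, at most 11 in all, crops included, and the job is handed in when it is done.

Besides the shell and the picture viewer there is one more tool, called after ">>>" as name(argument=value, ...) on one line, values as JSON. drive_tool: Moves the arm, as the interface text tells. Its arguments: {"type":"object","properties":{"plan":{"type":"array"}},"required":["plan"]}

```bash
ls; mkdir -p pics
python3 - <<'E'
from bench import *
import cv2,numpy as np
s=read_state();print(s)
ims=[]
for n in("side","top"):
    p,d=get_image(n);np.savez(n,p=p,d=d);ims.append(p[:,:,::-1]);c=camera_model(n);print(n,c)
    cv2.imwrite(f"pics/{n}0.png",p[:,:,::-1])
print(camera_model("wrist"))
cv2.imwrite("pics/both.png",cv2.resize(np.vstack(ims),(480,600)) if 0 else cv2.resize(np.hstack(ims),(800,250)))
E
```

```text
pics
{'clock': 0.0, 'joints': array([ 1.56459085e+00,  3.85545624e-01,  6.60301081e-03, -4.99510460e-04,
       -1.19401840e+00, -2.58586242e-01]), 'joint_vel': array([ 0.00142423,  0.00200514, -0.0014598 , -0.00025181,  0.00179218,
       -0.00015931]), 'joint_efforts': array([ 1.83292577e-04, -3.92284083e+01,  1.88398415e+01,  4.18613479e+00,
       -4.69178427e-03, -1.89866576e-06]), 'position': array([163.40448839, 602.63860744, 230.21919456]), 'ee_rot': array([ 9.91235688e-01, -1.32100666e-01, -9.40718895e-05,  1.10295055e-03]), 'contact_force': array([-0.74527297,  0.52230796,  0.15243694]), 'wrist_torque': array([0.02514008, 0.01858645, 0.01679341]), 'grasp_force': 0.0, 'gripper_width': 85.58270183227367}
side {'fx': 366.2563816238998, 'fy': 366.2563816238998, 'cx': 323.0612596097018, 'cy': 194.96142545200254, 'R': array([[ 0.84028495, -0.54203677, -0.0108319 ],
       [-0.21545474, -0.31553819, -0.92412927],
       [ 0.49749417,  0.77886571, -0.38192638]]), 't': array([-378.44205586,  246.1793641 ,  655.51801427])}
top {'fx': 408.19540980037135, 'fy': 408.19540980037135, 'cx': 319.41515513462105, 'cy': 193.52209281411487, 'R': array([[-0.01487409, -0.99986336,  0.00721291],
       [-0.99350057,  0.0139645 , -0.11296733],
       [ 0.11285117, -0.00884632, -0.99357252]]), 't': array([  51.23794816,  498.81373619, 1086.72203859])}
{'fx': 284.6190832889184, 'fy': 284.6190832889184, 'cx': 313.64676651951135, 'cy': 196.63755101088324, 'mount': array([[ 8.72687557e-04, -9.54381461e-01, -2.98588790e-01,
         7.49109979e+01],
       [ 9.99999609e-01,  8.75045862e-04,  1.25790618e-04,
         3.83064430e-01],
       [ 1.41226651e-04, -2.98588783e-01,  9.54381852e-01,
        -1.42377870e+02],
       [ 0.00000000e+00,  0.00000000e+00,  0.00000000e+00,
         1.00000000e+00]])}
```

View pics/top0.png

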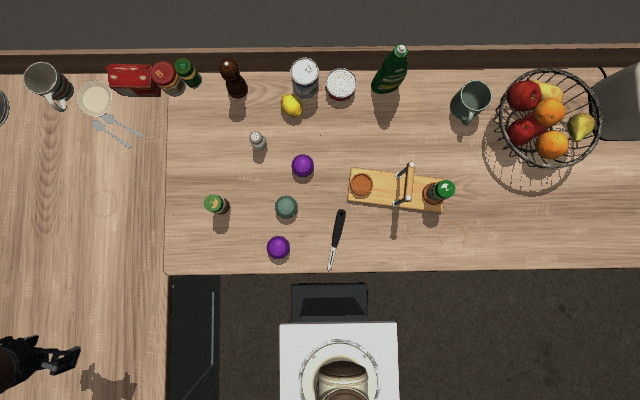

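View pics/side0.png

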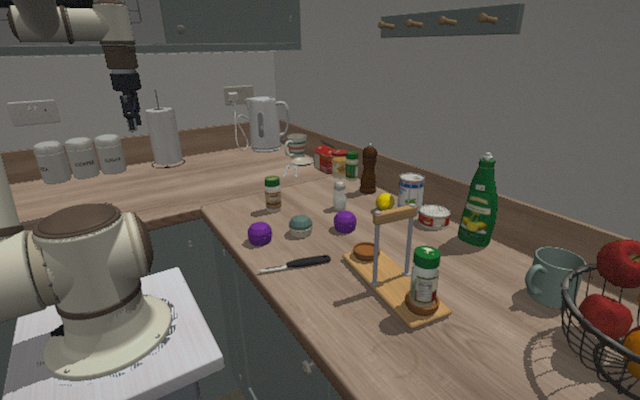

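Candidates for the shaker, by top / side pixel:
- Grey-capped clear body at (258,141) / (340,195). I choose this one.
- Spare jar with green lid at (217,205) / (272,195).
- Teal timer at (286,207) / (300,226).
- Purple look-alikes at (302,166) and (278,247).
- Pepper mill at (233,78).

In the top view the caddy's empty seat is at (361,184), its handle at about (405,184) and its jar at (437,190). The empty seat lies towards +y.

```bash
cat > h.py <<'E'
import numpy as np,cv2
from bench import *
def cloud(n,p=None,d=None,T=None):
    c=camera_model(n)
    v,u=np.mgrid[0:400,0:640]
    P=np.stack([(u-c["cx"])/c["fx"]*d,(v-c["cy"])/c["fy"]*d,d],-1)
    if T is None: return (P-c["t"])@c["R"]
    M=T@c["mount"]; return P@M[:3,:3].T+M[:3,3]
def ray(n,u,v,z,T=None):
    c=camera_model(n); r=np.array([(u-c["cx"])/c["fx"],(v-c["cy"])/c["fy"],1.])
    if T is None: R=c["R"].T; o=-R@c["t"]
    else: M=T@c["mount"]; R=M[:3,:3];o=M[:3,3]
    r=R@r; return o+r*(z-o[2])/r[2]
def pose(s):
    from scipy.spatial.transform import Rotation as Ro
    T=np.eye(4);T[:3,:3]=Ro.from_quat(s["ee_rot"]).as_matrix();T[:3,3]=s["position"];return T
def circ(X):
    from scipy.optimize import least_squares
    f=least_squares(lambda q:np.hypot(X[:,0]-q[0],X[:,1]-q[1])-q[2],[*X[:,:2].mean(0),22],loss='soft_l1',f_scale=1.)
    return f.x
E
python3 - <<'E'
from h import *
for n,(u,v) in(("top",(258,141)),("side",(340,195))):
    z=np.load(n+".npz");X=cloud(n,d=z["d"])
    globals()[n]=X
    print(n,X[v,u])
# shaker
c0=top[141,258][:2]
for n in("top","side"):
    X=globals()[n].reshape(-1,3)
    m=(np.hypot(*(X[:,:2]-c0).T)<50)&(X[:,2]>8)&(X[:,2]<110)
    Y=X[m];print(n,len(Y),Y[:,2].max(),circ(Y[(Y[:,2]>15)&(Y[:,2]<70)]),'cap',Y[Y[:,2]>80].mean(0))
# board top plane
X=top; box=np.zeros((400,640),bool);box[155:225,335:460]=1
m=box&(X[...,2]>11)&(X[...,2]<21)
print('boardz',np.median(X[m][:,2]))
r=cv2.minAreaRect(X[m][:,:2].astype(np.float32));print('board',r)
h=box&(X[...,2]>160)&(X[...,2]<190);Y=X[h];print('bar',len(Y),Y.min(0),Y.max(0),Y.mean(0),cv2.minAreaRect(Y[:,:2].astype(np.float32)))
h=box&(X[...,2]>130)&(X[...,2]<142);Y=X[h];print('lid',len(Y),Y.mean(0),cv2.minEnclosingCircle(Y[:,:2].astype(np.float32)))
s=box&(X[...,2]>24)&(X[...,2]<42);s[:,385:]=0;Y=X[s];print('seat',len(Y),Y[:,2].min(),cv2.minEnclosingCircle(Y[:,:2].astype(np.float32)))
for nm,(u,v) in dict(spare=(217,205),timer=(286,207),purp=(302,166),purp2=(278,247)).items():print(nm,top[v,u])
p=np.load("top.npz")["p"][110:250,190:460,::-1]
q=np.load("side.npz")["p"][150:290,250:450,::-1]
cv2.imwrite("pics/crop.png",np.hstack([cv2.resize(p,None,fx=1.7,fy=1.7,interpolation=2),cv2.resize(q,None,fx=1.7,fy=1.7,interpolation=2)]))
E
```

```text
top [634.8220145  204.14616164  82.14577187]
side [637.36292926 194.60525248  51.22094288]
top 258 93.14631146285548 [645.89637191 210.94098777  19.02672238] cap [645.28799391 210.94647461  86.40107185]
side 329 89.95838113413829 [647.74941176 210.58676698  18.76351217] cap [643.83654586 205.57639555  85.10141099]
boardz 16.656427059363487
board ((480.13861083984375, -151.4281768798828), (292.14019775390625, 163.1205291748047), 83.20122528076172)
bar 310 [ 462.14430159 -182.05002466  160.01811955] [ 556.75757301 -154.8680797   185.53921304] [ 508.37394594 -167.52421116  176.10319309] ((509.0503234863281, -168.89881896972656), (16.614330291748047, 94.5282211303711), 82.02019500732422)
lid 268 [ 495.36245689 -265.7197947   136.29677362] ((501.7955017089844, -220.50469970703125), 69.3031005859375)
seat 409 25.736895744869752 ((523.7722778320312, -70.25997161865234), 30.831607818603516)
spare [464.91976285 303.33409578 108.13425542]
timer [461.89709869 133.61321435  52.65376976]
purp [572.40423087  90.0704012   49.79036795]
purp2 [356.70296698 155.44516518  50.33359922]
```

View pics/crop.png

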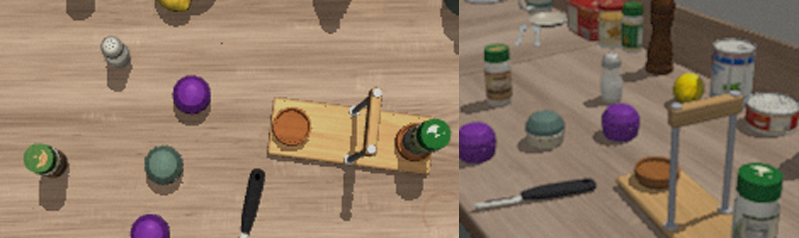

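The crop confirms the choice. The shaker has a grey perforated cap and a clear body, and stands alone near (646,211) mm. The empty seat is near (524,-70), and the bar near (509,-168) with yaw of about -8.5°.

>>> drive_tool(plan=[[[-1, 15, -12, 0, 0], [-1, 30, -25, 0, 1], [-1, 32, -26, 0, 1], [-1, 32, -26, 0, 1], [-1, 32, -26, 0, 1], [-1, 32, -26, 0, 1], [-1, 32, -26, 0, 1], [-1, 32, -26, 0, 0.5], [-1, 32, -26, 0, 0], [-1, 32, -26, 0, 0], [-1, 32, -26, 0, 0], [-1, 32, -26, 0, 0], [-1, 32, -26, 0, 0], [-1, 32, -26, -10, 0], [-1, 32, -26, -10, 0], [-1, 30, -24, -10, 0], [-1, 12, -10, 0, 0], [-1, 0, 0, 0, 0], [-1, 0, 0, 0, 0], [-1, 0, 0, 0, 0]]])

```text
clock: 1.77
position: [664.9, 195.5, 201.4]
ee_rot: [0.997, -0.075, -0.0, 0.0]
contact_force: [-0.3, 0.5, 1.1]
gripper_width: 85.4
grasp_force: 0.0
```

```bash
cat > look.py <<'E'
from h import *
import sys
def look(name):
    s=read_state();T=pose(s);p,d=get_image("wrist");X=cloud("wrist",d=d,T=T)
    print('tcp',s["position"].round(1),'ytool',T[:2,1].round(3),'t',s["clock"],s["contact_force"].round(1),s["gripper_width"])
    cv2.imwrite(f"pics/{name}.png",p[:,:,::-1]);np.savez(name,p=p,d=d,X=X);return s,T,p,d,X
E
python3 - <<'E'
from look import *
s,T,p,d,X=look("w1")
Y=X.reshape(-1,3);Y=Y[(np.hypot(*(Y[:,:2]-[646,211]).T)<45)&(Y[:,2]>6)&(Y[:,2]<110)]
print(len(Y),Y[:,2].max())
for a,b in((10,30),(30,50),(50,72),(80,86),(86,95)):
    Z=Y[(Y[:,2]>a)&(Y[:,2]<b)]
    if len(Z)>10:print(a,len(Z),circ(Z),cv2.minEnclosingCircle(Z[:,:2].astype(np.float32)))
E
```

```text
tcp [664.9 195.5 201.4] ytool [-0.151 -0.989] t 1.7667 [-0.3  0.5  1.1] 85.4094232221728
1555 90.22502218178835
10 76 [644.46802135 211.49495897  21.9368206 ] ((652.6951904296875, 211.1576385498047), 20.306724548339844)
30 307 [645.38944523 211.59216716  19.96055378] ((646.7117919921875, 210.7998504638672), 21.343904495239258)
50 247 [644.86363652 212.39649468  17.66381921] ((646.9603881835938, 211.1708526611328), 18.12266731262207)
80 315 [645.79842442 212.66194964  13.54957497] ((645.860595703125, 212.6595458984375), 15.895493507385254)
86 426 [645.83413668 212.82296164   8.11683758] ((645.6434936523438, 212.73248291015625), 12.445444107055664)
```

View pics/w1.png

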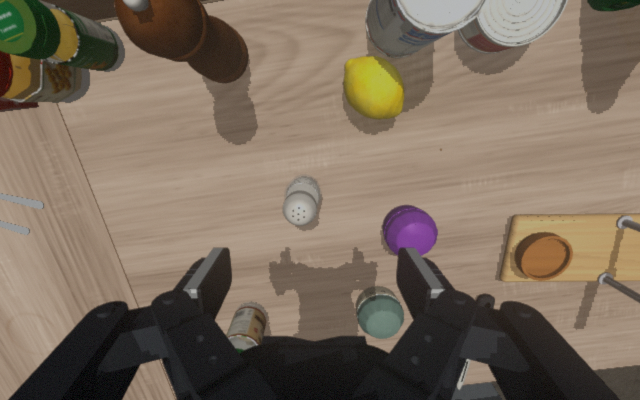

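>>> drive_tool(plan=[[[-1, -10, 8, 0, 0], [-1, -9.5, 8.5, -15, 0], [-1, 0, 0, -25, 0], [-1, 0, 0, -30, 0], [-1, 0, 0, -30, 0], [-1, 0, 0, -30, 0], [-1, 0, 0, -25, 0], [-1, 0, 0, -16, 0], [-1, 0, 0, 0, 0], [-1, 0, 0, 0, 0], [-1, 0, 0, 0, 0]]])

```text
clock: 2.73
position: [646.4, 213.1, 32.7]
ee_rot: [0.997, -0.075, 0.001, -0.001]
contact_force: [0.3, 1.0, -0.6]
gripper_width: 85.7
grasp_force: 0.0
```

Run:
```python
from look import *
s,T,p,d,X=look("w2")
cv2.imwrite("pics/w2s.png",cv2.resize(p[:,:,::-1],(480,300)))
```

```text
tcp [646.4 213.1  32.7] ytool [-0.149 -0.989] t 2.7333 [ 0.3  1.  -0.6] 85.71114872386657
```

View pics/w2s.png

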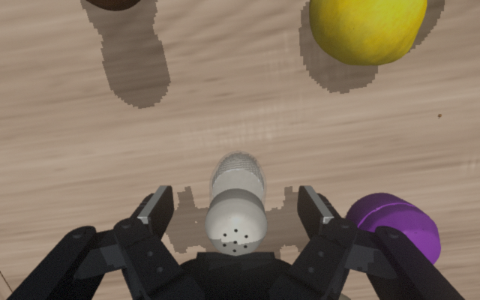

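The shaker at (237,205) is centred between the pads, so I'm closing on it.

>>> drive_tool(plan=[[[-0.6, 0, 0, 0, 0], [-0.3, 0, 0, 0, 0], [0, 0, 0, 0, 0], [0.3, 0, 0, 0, 0], [0.6, 0, 0, 0, 0], [1, 0, 0, 0, 0], [1, 0, 0, 0, 0], [1, 0, 0, 0, 0], [1, 0, 0, 0, 0], [1, 0, 0, 0, 0], [1, 0, 0, 0, 0]]])

```text
clock: 3.7
position: [646.9, 211.9, 32.0]
ee_rot: [0.997, -0.075, 0.001, -0.0]
contact_force: [-0.6, -0.3, 6.2]
gripper_width: 37.7
grasp_force: 60.2
```

>>> drive_tool(plan=[[[1, 0, 0, 5, 0], [1, 0, 0, 10, 0], [1, 0, 0, 20, 0], [1, 0, 0, 25, 0], [1, 0, 0, 30, 0], [1, 0, 0, 30, 0], [1, 0, 0, 20, 0], [1, 0, 0, 0, 0], [1, 0, 0, 0, 0]]])

```text
clock: 4.45
position: [645.9, 211.9, 172.0]
ee_rot: [0.997, -0.076, 0.001, -0.001]
contact_force: [-0.5, -0.6, -1.9]
gripper_width: 37.5
grasp_force: 59.6
```

Run:
```python
from look import *
s,T,p,d,X=look("w3")
q,_=get_image("side")
cv2.imwrite("pics/w3s.png",np.hstack([cv2.resize(p[:,:,::-1],(480,300)),cv2.resize(q[90:240,270:430,::-1],(320,300))]))
```

```text
tcp [645.9 211.9 172. ] ytool [-0.151 -0.989] t 4.45 [-0.5 -0.6 -1.9] 37.45274531931045
```

View pics/w3s.png

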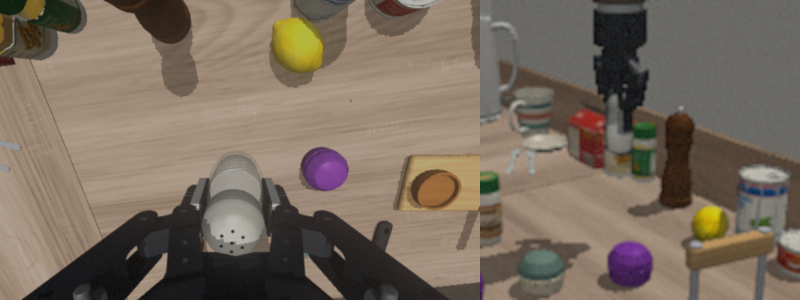

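>>> drive_tool(plan=[[[1, -4, -10, 3, 0], [1, -8, -20, 5, 0], [1, -8, -25, 5, 0], [1, -8, -25, 5, 0], [1, -8, -25, 0, 0], [1, -8, -25, 0, 0], [1, -8, -20, 0, 0], [1, -4, -10, 0, 0], [1, 0, 0, 0, 0], [1, 0, 0, 0, 0], [1, 0, 0, 0, 0]]])

```text
clock: 5.47
position: [590.1, 52.0, 188.3]
ee_rot: [0.997, -0.075, -0.0, 0.0]
contact_force: [-0.3, 0.1, -2.0]
gripper_width: 37.8
grasp_force: 59.6
```

Run:
```python
from look import *
s,T,p,d,X=look("w4")
Z=X[...,2]; near=lambda c,r:np.hypot(X[...,0]-c[0],X[...,1]-c[1])<r
hsv=cv2.cvtColor(p,cv2.COLOR_RGB2HSV)
# seat: floor and rim
m=near((524,-70),42)&(Z>24)&(Z<45);Y=X[m];print('seat',len(Y),circ(Y[Y[:,2]>33]) if (Y[:,2]>33).sum()>20 else '',cv2.minEnclosingCircle(Y[:,:2].astype(np.float32)),np.median(Y[:,2]))
k=near((524,-70),45)&(hsv[...,0]<14)&(hsv[...,1]>140)&(d>0)
mm=k.astype(np.uint8);n,l,st,ce=cv2.connectedComponentsWithStats(mm);i=1+st[1:,4].argmax();print('brown',st[i],ce[i],ray("wrist",*ce[i],34,T))
f=near((524,-70),24)&k;print('floor z',np.median(Z[f]))
b=near((509,-168),70)&(Z>150)&(Z<190);Y=X[b];print('bar',len(Y),Y[:,2].max(),cv2.minAreaRect(Y[:,:2].astype(np.float32)) if len(Y) else '')
w=(Z>10)&(Z<21)&near((509,-168),175);r=cv2.minAreaRect(X[w][:,:2].astype(np.float32));print('board',r,np.median(Z[w]))
# shaker cap in tool frame
Q=(X-T[:3,3])@T[:3,:3];c=(np.hypot(Q[...,0],Q[...,1])<25)&(Q[...,2]<-20)&(Q[...,2]>-80)&(d>0)&(hsv[...,1]<60)&(hsv[...,2]>90)
Y=Q[c];print('cap',len(Y),Y[:,2].min(),circ(Y[Y[:,2]<-48]) if (Y[:,2]<-48).sum()>10 else Y.mean(0))
```

```text
tcp [590.1  52.  188.3] ytool [-0.15  -0.989] t 5.4667 [-0.3  0.1 -2. ] 37.80515389281779
seat 2399 [523.63933848 -69.41678736  28.70676089] ((523.0853271484375, -69.71688842773438), 31.228530883789062) 30.228872485029
brown [433 241   3   3   4] [434. 242.] [497.58232282 -74.14585592  34.        ]
floor z 29.24357558044727
bar 2087 176.83617972565554 ((505.5506591796875, -161.0883331298828), (7.922057628631592, 85.99844360351562), 84.01312255859375)
board ((494.563232421875, -165.25917053222656), (268.0574951171875, 126.80078125), 82.12933349609375) 15.707397436618805
cap 7000 -78.62724583423551 [ 3.17864763 -0.79732458  9.62994122]
```

View pics/w4.png

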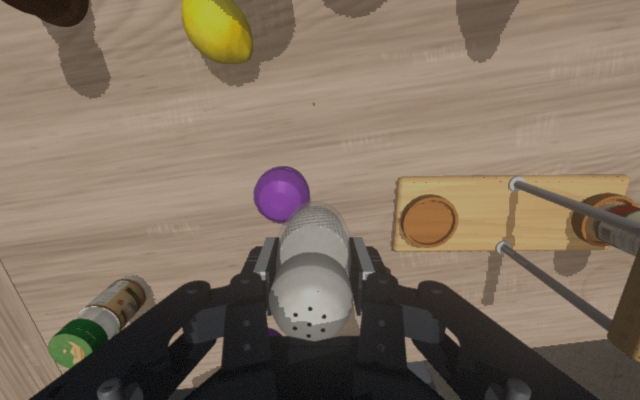

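Run:
```python
from look import *
s=read_state();T=pose(s);z=np.load("w4.npz");X=z["X"];p=z["p"]
v,u=np.mgrid[0:400,0:640];hsv=cv2.cvtColor(p,cv2.COLOR_RGB2HSV)
Q=(X-T[:3,3])@T[:3,:3]
k=(hsv[...,2]>110)&(u>265)&(u<355)&(v>250)&(v<336)
for a in range(-66,-30,4):
    m=k&(Q[...,2]>=a)&(Q[...,2]<a+4);Y=Q[m]
    if len(Y)>15:print(a,len(Y),circ(Y).round(1),Y[:,:2].min(0).round(1),Y[:,:2].max(0).round(1))
```

```text
-58 2124 [ 1.5 -0.6  7.5] [ -7.9 -12.3] [12.6 11.3]
-54 1117 [ 0.2 -0.6 12.7] [ -9.7 -14.4] [15.5 13.9]
-50 909 [-0.4 -0.7 15.5] [ -6.2 -16.1] [17.  15.6]
-46 248 [-0.2 -0.7 16.5] [  3.9 -15.9] [17.  15.5]
-34 169 [-0.8 -0.4 16.6] [  3.7 -13.9] [16.4 15.7]
```

>>> drive_tool(plan=[[[1, -6, -10, 0, 0], [1, -11, -20, 0, 0], [1, -14, -26, 0, 0], [1, -14, -26, 0, 0], [1, -12, -22, 0, 0], [1, -7, -12, -5, 0], [1, -3, -6, -10, 0], [1, 0, 0, -20, 0], [1, 0, 0, -25, 0], [1, 0, 0, -25, 0], [1, 0, 0, -18, 0], [1, 0, 0, -8, 0], [1, 0, 0, 0, 0], [1, 0, 0, 0, 0], [1, 0, 0, 0, 0], [1, 0, 0, 0, 0]]])

```text
clock: 6.85
position: [524.0, -70.1, 79.0]
ee_rot: [0.997, -0.075, 0.001, -0.0]
contact_force: [-0.1, -0.2, -0.9]
gripper_width: 37.6
grasp_force: 59.6
```

Run:
```python
from look import *
s,T,p,d,X=look("w5")
cv2.imwrite("pics/w5s.png",cv2.resize(p[:,:,::-1],(560,350)))
Z=X[...,2];m=(np.hypot(X[...,0]-523.5,X[...,1]+69.6)<34)&(Z>31)&(Z<40);Y=X[m];print(len(Y),circ(Y) if len(Y)>20 else '')
```

```text
tcp [524.  -70.1  79. ] ytool [-0.15  -0.989] t 6.85 [-0.1 -0.2 -0.9] 37.55717390859902
1028 [523.78294478 -70.20022638  28.47287276]
```

View pics/w5s.png

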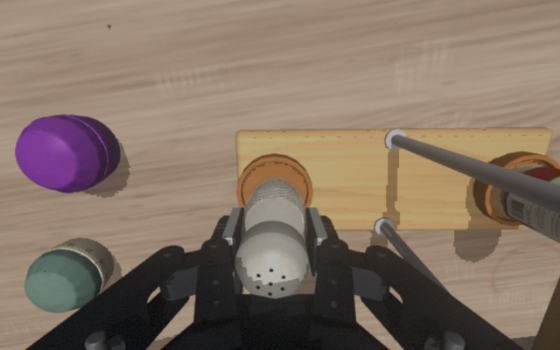

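The shaker is centred over the seat's visible rim at (275,185), so I'm lowering it.

>>> drive_tool(plan=[[[1, -0.4, -0.4, -5, 0], [1, 0, 0, -5, 0], [1, 0, 0, -3, 0], [1, 0, 0, -1.5, 0], [1, 0, 0, -1, 0], [1, 0, 0, 0, 0], [1, 0, 0, 0, 0], [1, 0, 0, 0, 0]]])

```text
clock: 7.57
position: [522.6, -70.7, 62.2]
ee_rot: [0.997, -0.076, 0.0, -0.0]
contact_force: [0.5, -0.4, -0.8]
gripper_width: 37.5
grasp_force: 59.6
```

>>> drive_tool(plan=[[[1, 0.3, 0.3, -1, 0], [1, 0, 0, 0, 0], [1, 0, 0, 0, 0], [1, 0, 0, 0, 0]]])

```text
clock: 7.9
position: [523.1, -70.7, 61.9]
ee_rot: [0.997, -0.075, 0.0, 0.0]
contact_force: [-1.7, -0.9, 5.2]
gripper_width: 37.8
grasp_force: 60.6
```

Contact is made at about 6 N. Now I open in stages.

>>> drive_tool(plan=[[[0.4, 0, 0, 0, 0], [0.1, 0, 0, 0, 0], [0, 0, 0, 0, 0], [-0.2, 0, 0, 0, 0], [-0.4, 0, 0, 0, 0], [-0.7, 0, 0, 0, 0], [-1, 0, 0, 0, 0], [-1, 0, 0, 0, 0], [-1, 0, 0, 0, 0], [-1, 0, 0, 0, 0], [-1, 0, 0, 0, 0]]])

```text
clock: 8.82
position: [522.8, -70.5, 61.2]
ee_rot: [0.997, -0.076, 0.0, -0.0]
contact_force: [0.9, 0.5, 0.0]
gripper_width: 85.3
grasp_force: 0.0
```

>>> drive_tool(plan=[[[-1, 0, 0, 8, 0], [-1, 0, 0, 15, 0], [-1, 0, 0, 25, 0], [-1, 0, 0, 30, 0], [-1, 0, 0, 30, 0], [-1, 0, 0, 30, 0], [-1, 0, 0, 30, 0], [-1, 0, 0, 20, 0], [-1, 0, 0, 10, 0], [-1, 0, 0, 0, 0], [-1, 0, 0, 0, 0], [-1, 0, 0, 0, 0]]])

```text
clock: 9.82
position: [521.8, -70.4, 257.4]
ee_rot: [0.997, -0.076, -0.002, 0.0]
contact_force: [-0.7, -0.1, -0.3]
gripper_width: 85.1
grasp_force: 0.0
```

Run:
```python
from look import *
s,T,p,d,X=look("w6")
Z=X[...,2];m=(np.hypot(X[...,0]-524,X[...,1]+70)<34)
Y=X[m&(Z>108)&(Z<122)];print('cap',len(Y),Y[:,2].max(),circ(Y))
for a in(84,94,108,113):
  Y=X[m&(Z>a)&(Z<a+6)];print(a,len(Y),circ(Y))
Y=X[m&(Z>31)&(Z<40)];print('rim',circ(Y))
b=(np.hypot(X[...,0]-509,X[...,1]+168)<65)&(Z>171)&(Z<184);Y=X[b];print('bar',len(Y),cv2.minAreaRect(Y[:,:2].astype(np.float32)) if len(Y)>5 else '')
q,dq=get_image("top");X=cloud("top",d=dq);Z=X[...,2]
b=(np.hypot(X[...,0]-509,X[...,1]+168)<65)&(Z>165)&(Z<184);Y=X[b];print('bar top',len(Y),cv2.minAreaRect(Y[:,:2].astype(np.float32)) if len(Y)>5 else '')
cv2.imwrite("pics/w6s.png",np.hstack([cv2.resize(p[:,:,::-1],(480,300)),cv2.resize(q[120:270,310:470,::-1],(320,300))]))
```

```text
tcp [521.8 -70.4 257.4] ytool [-0.151 -0.989] t 9.8167 [-0.7 -0.1 -0.3] 85.07968016169454
cap 763 120.54169579282558 [524.56894196 -69.51272685  11.27320038]
84 68 [522.87585413 -69.70406937  17.39519278]
94 18 [523.06628915 -69.38869039  16.82271926]
108 245 [523.0347967  -69.25648382  15.15048123]
113 539 [523.63641311 -69.29445607   9.91446936]
rim [523.01271372 -69.92948542  28.59083935]
bar 2190 ((509.4398498535156, -168.55807495117188), (16.036117553710938, 95.06056213378906), 82.18765258789062)
bar top 190 ((493.9425354003906, -166.99615478515625), (16.952228546142578, 64.40608978271484), 82.61763763427734)
```

View pics/w6s.png

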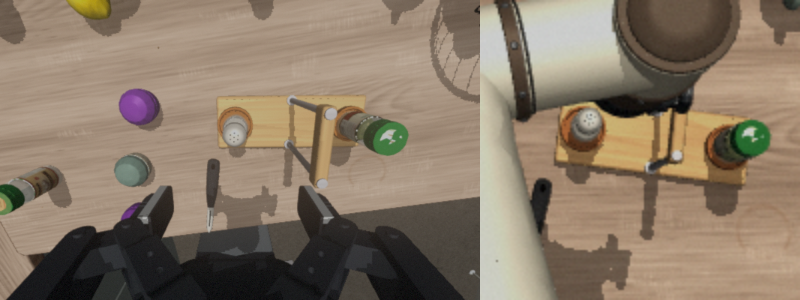

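The shaker stands in its seat at (235,130), with its top at 120.5 mm and within about 1 mm of centre. The bar is at (509.4,-168.6) with yaw -7.8°. Next I go over the bar.

>>> drive_tool(plan=[[[-1, -2, -10, 0, 0.8], [-1, -3, -20, 0, 0], [-1, -3, -25, 0, 0], [-1, -2.4, -25, 0, 0], [-1, -2, -14, 0, 0], [-1, 0, -4.2, 0, 0], [-1, 0, 0, 0, 0], [-1, 0, 0, 0, 0], [-1, 0, 0, 0, 0]]])

```text
clock: 10.67
position: [510.4, -168.0, 258.7]
ee_rot: [0.998, -0.068, -0.0, -0.0]
contact_force: [-0.2, -0.1, 0.3]
gripper_width: 85.2
grasp_force: 0.0
```

Run:
```python
from look import *
s,T,p,d,X=look("w7")
Z=X[...,2];b=(np.hypot(X[...,0]-509,X[...,1]+168)<65)&(Z>171)&(Z<182);Y=X[b];print('bar',len(Y),cv2.minAreaRect(Y[:,:2].astype(np.float32)) if len(Y)>5 else '')
```

```text
tcp [ 510.4 -168.   258.7] ytool [-0.136 -0.991] t 10.6667 [-0.2 -0.1  0.3] 85.19706396801257
bar 2013 ((509.18939208984375, -169.3654327392578), (15.453682899475098, 95.23829650878906), 81.7461929321289)
```

>>> drive_tool(plan=[[[-1, -0.8, -1, -8, 0], [-1, 0, 0, -18, 0], [-1, 0, 0, -22, 0], [-1, 0, 0, -22, 0], [-1, 0, 0, -20, 0], [-1, 0, 0, -14, 0], [-1, 0, 0, -8, 0], [-1, 0, 0, 0, 0], [-1, 0, 0, 0, 0], [-1, 0, 0, 0, 0]]])

```text
clock: 11.55
position: [510.4, -169.6, 148.2]
ee_rot: [0.998, -0.068, 0.001, 0.0]
contact_force: [0.4, -0.2, -0.6]
gripper_width: 85.5
grasp_force: 0.0
```

>>> drive_tool(plan=[[[-0.7, 0, 0, 0, 0], [-0.4, 0, 0, 0, 0], [-0.1, 0, 0, 0, 0], [0.1, 0, 0, 0, 0], [0.25, 0, 0, 0, 0], [0.35, 0, 0, 0, 0], [0.45, 0, 0, 0, 0], [0.5, 0, 0, 0, 0], [0.55, 0, 0, 0, 0], [0.6, 0, 0, 0, 0], [0.65, 0, 0, 0, 0], [0.7, 0, 0, 0, 0], [0.8, 0, 0, 0, 0], [0.9, 0, 0, 0, 0], [1, 0, 0, 0, 0], [1, 0, 0, 0, 0], [1, 0, 0, 0, 0], [1, 0, 0, 0, 0], [1, 0, 0, 0, 0]]])

```text
clock: 13.13
position: [509.7, -169.5, 147.3]
ee_rot: [0.998, -0.069, 0.0, -0.0]
contact_force: [-0.8, 4.4, 3.7]
gripper_width: 15.5
grasp_force: 59.3
```

Run:
```python
from look import *
s,T,p,d,X=look("w8")
for n in("wrist","side"):
    pass
q,dq=get_image("side")
Xs=cloud("side",d=dq);Z=Xs[...,2];m=np.hypot(Xs[...,0]-523.5,Xs[...,1]+70)<30
Y=Xs[m&(Z>50)];print('shaker top side',Y[:,2].max() if len(Y) else None)
cv2.imwrite("pics/w8s.png",np.hstack([cv2.resize(p[:,:,::-1],(400,250)),cv2.resize(q[170:340,300:470,::-1],(300,250))]))
```

```text
tcp [ 509.7 -169.5  147.3] ytool [-0.137 -0.991] t 13.1333 [-0.8  4.4  3.7] 15.450787140791446
shaker top side 489.3966278930052
```

View pics/w8s.png

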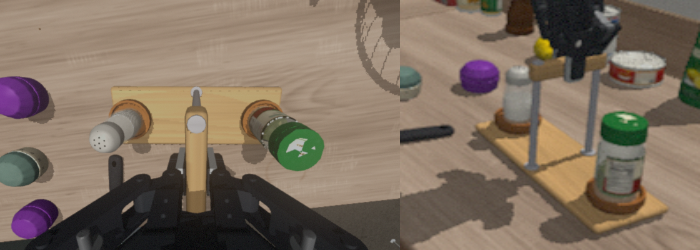

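The bar is gripped at its middle, at (197,170) in the left half. The shaker and jar stand at both ends. I'm lifting gently by 100 mm.

>>> drive_tool(plan=[[[1, 0, 0, 1, 0], [1, 0, 0, 2, 0], [1, 0, 0, 3, 0], [1, 0, 0, 5, 0], [1, 0, 0, 6, 0], [1, 0, 0, 7, 0], [1, 0, 0, 8, 0], [1, 0, 0, 9, 0], [1, 0, 0, 9, 0], [1, 0, 0, 9, 0], [1, 0, 0, 9, 0], [1, 0, 0, 8, 0], [1, 0, 0, 7, 0], [1, 0, 0, 6, 0], [1, 0, 0, 5, 0], [1, 0, 0, 3, 0], [1, 0, 0, 2, 0], [1, 0, 0, 1, 0], [1, 0, 0, 0, 0], [1, 0, 0, 0, 0]]])

```text
clock: 14.9
position: [509.4, -169.6, 246.8]
ee_rot: [0.998, -0.069, -0.0, -0.0]
contact_force: [0.8, -0.3, -5.8]
gripper_width: 15.0
grasp_force: 58.5
```

>>> drive_tool(plan=[[[1, 0, 0, 0, 0], [1, 0, 0, 0, 0], [1, 0, 0, 0, 0], [1, 0, 0, 0, 0], [1, 0, 0, 0, 0], [1, 0, 0, 0, 0], [1, 0, 0, 0, 0], [1, 0, 0, 0, 0]]])

```text
clock: 15.57
position: [509.6, -169.7, 247.2]
ee_rot: [0.998, -0.069, 0.0, -0.0]
contact_force: [-0.1, 0.5, -5.3]
gripper_width: 15.4
grasp_force: 58.5
```

Run:
```python
from look import *
s,T,p,d,X=look("w9")
q,dq=get_image("side")
Q=(X-T[:3,3]); Z=Q[...,2]
m=(X[...,2]>105)&(X[...,2]<125)&(np.hypot(Q[...,0],Q[...,1])<160)
A=np.c_[X[m][:,:2]-T[:2,3],np.ones(m.sum())];c=np.linalg.lstsq(A,X[m][:,2],rcond=None)[0];print('board plane slopes,z',c)
cv2.imwrite("pics/w9s.png",np.hstack([cv2.resize(p[:,:,::-1],(400,250)),cv2.resize(q[130:310,300:480,::-1],(300,250))]))
```

```text
tcp [ 509.6 -169.7  247.2] ytool [-0.137 -0.991] t 15.5667 [-0.1  0.5 -5.3] 15.410918876361796
board plane slopes,z [-7.19167683e-03  1.21106619e-03  1.15514160e+02]
```

View pics/w9s.png

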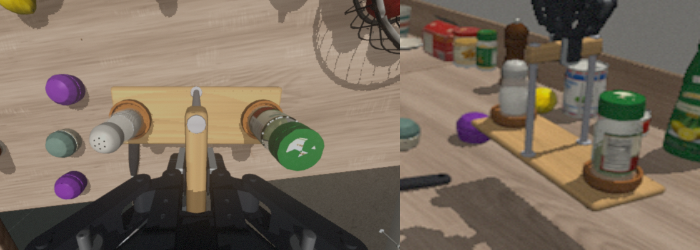

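The caddy is level (slopes under 0.01), its board top is at 115.5 mm so it is about 100 mm clear, and both containers are in their seats. I'm handing in.

```bash
python3 -c "
from bench import *
print(job_done())"
```

```text
the job is handed in; nothing more can be done
None
```

The job is handed in with the salt shaker standing in the free seat and the caddy held by the middle of its handle bar, level and about 100 mm above the worktop, with the spice jar still in its seat; the hand-in returned no verdict.

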